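Line up the carving cradle and tip the decoy blank into it

TASK

Turn the green carving cradle, which has an upright wooden handle and moves in clicks, until the handle's arm sits in the click over the red mark. Then tip the standing wooden blank over the low yellow stop, best by pushing high on it with the tool slanted in under the black lamp bar, so that it lies flat on its side in the cradle between the two rails, its foot end still resting on the stop. Do not lift the blank or tip it before the cradle is lined up, do not hit the lamp, and leave everything else where it stands.

Things in the scene. Friction and masses are not known exactly. Their poses are not given: they have to be found in the camera images.
- stand: Carving stand, fixed: dark wooden base board 20 mm thick. Origin on the cradle's vertical swivel axis at bench height (z 0); x points from the standing blank across the stop to the cradle (tipping direction), y to the left of it, z up. Board covers x -170 to 115, y -175 to 155 mm. Seen from the robot the blank is at the right and x runs roughly left (+y of the world, within 17 degrees).
- cradle (a joint): Angle of the green swivel cradle (rad), counterclockwise positive from above; 0 = the click at the red mark, rails along the stand's x. Clicks every 15 degrees (0.262 rad); when let go it settles in the nearest click; up to 15 N at the handle moves it. Starts one to three clicks counterclockwise of the mark (about 0.26, 0.52 or 0.79). Range -0.6 to 0.95, so it can pass the mark.
- cradle_mid (a point): Point on the swivel axis at the top of the cradle, a green disc of 75 mm radius whose top is 57 mm above the bench, level with the stop. It carries two wooden rails 90 mm long, 10 wide, 12 high, 92 mm apart between inner faces. Axes turn with the cradle: x along the rails (the stand's x when at the red mark), z up.
- handle_top (a point): Centre of the top of the cradle's upright wooden handle, a round post 24 mm in diameter, 130 mm from the swivel axis, standing from 45 to 130 mm above the bench on a flat steel arm (top at 45 mm). In the cradle's frame it lies 75 degrees counterclockwise from x.
- lamp: Black lamp fixed to the stand; its origin and axes are those of stand. In the stand's frame (mm) the bar covers x -125 to -65, y -165 to 35, z 235 to 277; it hangs over stop and blank from an upright post of 11 mm radius at x -82.5, y -150.
- blank: Pale wooden decoy blank standing on end on the ledge: 60 mm (own x) by 70 (y) by 150 tall (z), top 35 mm narrowed to 46 in y; 0.17 to 0.35 kg. Origin: centre of its underside. At the start own x is roughly the stand's x, far face 0 to 5 mm from the stop. Tipped properly it lies on its +x face, own z along the stand's x, 12 to 35 mm of its foot end overhanging the ledge.
- blank_foot (a point): Middle of the blank's far bottom edge (own x = +30 mm, z = 0).
- blank_mid (a point): Centre of the blank (75 mm above its underside); 87 mm above the bench when it lies flat in the cradle.
- stop_edge (a point): Middle of the near top edge of the low yellow stop, over which the blank tips; axes as the stand's. In the stand's frame (mm): stop x -90 to -78, y -55 to 55, top z 57; wooden ledge on which the blank stands x -170 to -90, y -55 to 55, top z 45.
- paint_jar: Bystander: small jar with a blue label, 52 mm diameter, 65 mm tall, standing on the stand's board at about x 72, y -118 mm of the stand's frame. Origin at its underside.
- sand_block: Bystander: cork sanding block 50 x 40 x 25 mm on the stand's board at about x -125, y 115 mm of the stand's frame, left of the blank. Origin at its underside.
- duck_head: Bystander: carved wooden duck head 125 mm long, 70 mm high, on the bench to the left. Origin at its underside.
- offcut: Bystander: wooden offcut 160 x 60 x 30 mm on the bench to the left. Origin at its underside.
- mallet: Bystander: hammer-shaped wooden mallet 260 mm long lying on the bench to the right.
- chisel: Bystander: carving tool with yellow handle, 220 mm long, lying on the bench to the right.
- mug: Bystander: blue mug, 80 mm diameter, 95 mm tall, at the far right. Origin at its underside.
- red_mark (a point): Centre of the red mark, 34 x 10 mm, on the stand's board, 100 mm from the swivel axis, 75 degrees counterclockwise from the stand's x (towards +y). White marks every 15 degrees either side show the other clicks.
Mind the look-alikes: they are no part of the job. Leave any orange or purple look-alike of the blank alone.

How it is judged:
On the way, in this order (a step that is already met when the one before it is completed fails the run):
1. the cradle sits in the click at the red mark with the blank still standing (value of joint cradle between -0.07 and 0.07 rad and angle between blank's own z axis and vertical below 0.1 rad), for 0.2 s.
2. the blank has been tipped onto its side over the stop (angle between blank's own z axis and vertical above 1.4 rad and height (world z) of blank_mid below 0.095 m), for 0.2 s.
At the end, for the whole second after the job is handed in: Cradle in the click at the red mark (within 4 degrees); blank flat on its side (4 degrees) on stop and cradle, along the rails within 11 degrees, within 18 mm of their middle, its foot end from 45 mm before to 12 mm past the stop's near edge, at rest (value of joint cradle between -0.07 and 0.07 rad and angle between blank's own z axis and vertical between 1.5 and 1.64 rad and angle between blank's own y axis and vertical between 1.5 and 1.64 rad and angle between the z axis of blank and the x axis of cradle_mid, either way round below 0.2 rad and height (world z) of blank_mid between 0.082 and 0.092 m and y of blank_mid in the frame of cradle_mid between -0.018 and 0.018 m and x of blank_foot in the frame of stop_edge between -0.045 and 0.012 m and linear speed of blank below 0.02 m/s); the robot touches nothing.
It fails at once if the blank is lifted: its foot edge rises more than 30 mm above the stop (height (world z) of blank_foot above 0.087 m).
It fails at once if the blank is tipped before the cradle is lined up (angle between blank's own z axis and vertical above 0.4 rad and (value of joint cradle above 0.13 rad or value of joint cradle below -0.13 rad)).
It fails at once if the lamp is hit with more than 4 N (contact force between lamp and anything else above 4 N).
It fails at once if a bystander is moved more than 30 mm (distance of any of paint_jar, sand_block, duck_head, offcut, mallet, chisel, mug from where it was at the start of the episode above 0.03 m).
It also fails if it takes over 53 s, if anything falls off the work surface, if the arm or the gripper's body presses on something with over 40 N, if the wrist force passes 120 N, or if a joint passes its speed limit or range.

ROBOT

A 6-joint arm with a two-finger parallel gripper is mounted at the origin on the work surface. World frame = base frame: x ahead of the robot, y to its left, z up, the work surface at z = 0. Lengths are in m, angles in rad, forces in N, time in s.
With the tool pointing down it reaches from about 0.325 to 0.75 m from the base axis. Payload 7.6 kg.
Tool frame: the origin (TCP) lies at the very end of the fingers, on their centre line; the grasp point (between the pads) lies 19 mm behind it; z points along the fingers, y is the line along which they close (so a half turn about z gives the same grasp; the last joint's range is limited). The gripper opens to 85 mm and grips with 20 to 120 N. Pads are 22 mm wide; open, the fingers measure 114 mm over their backs; the gripper's body (76 mm by 85 mm) begins 54 mm behind the grasp point. The pads swing forward as they close: fully open they stand 13 mm farther back than shut.
Start: joints at [1.056, 0.052, 1.401, -0, 1.689, -0.07], TCP at [0.226, 0.474, 0.231] pointing down, gripper open.
Joint ranges: [-2.9, 2.9], [-0.91, 2.17], [0.12, 2.37], [-1.06, 4.2], [0.26, 2.73], [-2.93, 2.93]. Speed limits (rad/s): [2.57, 2.57, 3.01, 3.14, 3.14, 3.14].

INTERFACE

Orientations are given as a unit quaternion [w, x, y, z].
In Python, from rig import manip, grab_frame gives the robot as it stands. Calls block until the motion is done:
- manip.move_pose(position, orientation): joint-space move of the TCP to a pose.
- manip.servo_line(position, feed=0.15, attitude=None, force_limit=None): straight line of the TCP; attitude=None keeps the orientation; feed is the mean speed in m/s. With force_limit (N) it stops when the force on the tool has changed by that much, and returns True; else False.
- manip.movej(angles): joint-space move.
- manip.command_gripper(opening, grip_force=None): finger opening in m; grip_force is the grip in N (None keeps the last); returns when the fingers have stopped.
- manip.wait(seconds).
- manip.ik(position, orientation): joint angles nearest the present ones, or None.
- grab_frame(name): name is "side" or "top" or "wrist"; returns a dict with "image" (384x512x3 uint8, blue, green, red), "range_z" (384x512 float32, m along the optical axis (not along the pixel's ray), 0 where there is no reading), "fx", "fy", "cx", "cy" (pixels), "world_to_cam" (4x4, takes a point from world to camera coordinates); the wrist camera has in their place "mount" (4x4, takes a point from camera to tool coordinates, whose origin is the TCP and whose axes are the flange's). Camera axes: x right, y down, z forward; pixel columns grow to the right and rows downward; lengths in m; the calibration is good to about 2 mm. A picture is of the moment at which its call begins: read the wrist's pose just before it.
A pose or a line that the arm cannot do raises manip.PlanningError and nothing moves.
- manip.finish_job(): hands the job in; it is judged then, once.
Readings, each from a call of its own:
- manip.read_time(): time.
- manip.read_joints(): joint angles.
- manip.read_qvel(): joint speeds.
- manip.read_joint_torque(): joint torques, N m.
- manip.read_tool_pos(): TCP position.
- manip.read_tcp_rot(): TCP orientation.
- manip.read_wrist_force(): force on the tool from outside, world axes, zero at the start.
- manip.read_wrist_torque(): the same for the moment, N m.
- manip.read_width(): finger opening in m.
- manip.read_gripper_force(): force on a finger pad.
Only numpy, scipy, OpenCV 4.12 (cv2) and the standard library are available. Lean on these libraries where they do the work, as an engineer would, in place of code of your own. Each camera call takes 0.05 s, during which the arm holds its last target. There are 200 camera calls.

## Working session

There is one attempt and no reset: what is moved stays moved. The work goes in short steps, each a Python script; the robot and the scene stay as the last script left them, time stands still between calls to the robot, and variables do not carry over. Pictures are saved under pics/ and viewed, at most 10 in all, crops included, and the job is handed in when it is done.

```bash
mkdir -p pics; ls; python3 - <<'E'
from rig import manip, grab_frame
import cv2,numpy as np
for n in("top","side"):
    f=grab_frame(n); cv2.imwrite(f"pics/{n}0.png",f["image"]); np.savez(f"{n}0.npz",**f)
    print(n,f["fx"],f["fy"],f["cx"],f["cy"],np.round(np.linalg.inv(f["world_to_cam"]),3).tolist())
print(manip.read_tcp_rot(),manip.read_time())
E
```

```text
pics
top 475.56863065890354 475.56863065890354 252.65691758820088 189.97008373413672 [[-0.005, -0.993, 0.115, 0.409], [-1.0, 0.004, -0.003, -0.029], [0.002, -0.115, -0.993, 1.619], [0.0, 0.0, 0.0, 1.0]]
side 449.90563872125927 449.90563872125927 266.17833876131243 187.46627729253294 [[0.325, -0.614, 0.719, -0.337], [-0.946, -0.218, 0.242, -0.363], [0.008, -0.758, -0.652, 0.958], [0.0, 0.0, 0.0, 1.0]]
[-2.00421570e-04  2.20569848e-01  9.75370934e-01 -6.66033689e-04] 0.1
```

View pics/top0.png

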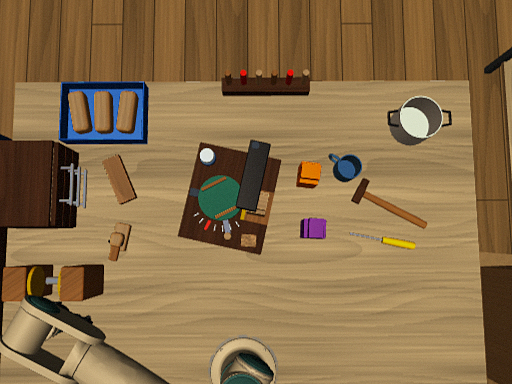

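View pics/side0.png

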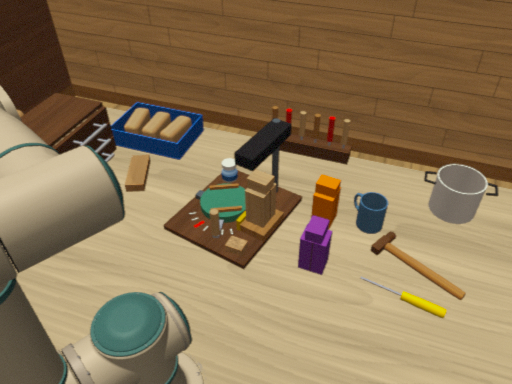

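Candidates for the blank: the pale wooden one at side (262,203), under the lamp. Orange (326,198) and purple (315,245) are look-alikes. The duck head, the offcut and the box of brown blocks are not it either. I choose (262,203), and the handle is near top (227,232), next to the red mark at (207,225).

```bash
cat > h.py <<'E'
import cv2,numpy as np
def cloud(f):
    z=f["range_z"];v,u=np.indices(z.shape)
    p=np.stack([(u-f["cx"])*z/f["fx"],(v-f["cy"])*z/f["fy"],z,np.ones_like(z)],-1)
    w=(p@np.linalg.inv(f["world_to_cam"]).T)[...,:3]; w[z<=0]=np.nan
    return w
def ray(f,uv,h):
    T=np.linalg.inv(f["world_to_cam"]); d=T[:3,:3]@[(uv[0]-f["cx"])/f["fx"],(uv[1]-f["cy"])/f["fy"],1]
    return T[:3,3]+d*(h-T[2,3])/d[2]
def mask(f,lo,hi,box):
    m=cv2.inRange(cv2.cvtColor(f["image"],cv2.COLOR_BGR2HSV),np.array(lo),np.array(hi)); k=np.zeros_like(m)
    x0,y0,x1,y1=box; k[y0:y1,x0:x1]=m[y0:y1,x0:x1]; return k
def cen(m):
    v,u=np.nonzero(m); return (u.mean(),v.mean()),len(u)
E
python3 - <<'E'
from h import *
C=[]
for n,gb,rb,crop in(("top",(170,150,290,260),(195,215,218,240),(165,130,295,260)),("side",(160,120,310,265),(180,210,215,240),(160,115,310,265))):
    f=dict(np.load(n+"0.npz")); 
    g=mask(f,(60,60,30),(95,255,255),gb); r=mask(f,(0,150,100),(8,255,255),rb); ye=mask(f,(22,150,120),(33,255,255),gb)
    v,u=np.nonzero(g); P=np.array([ray(f,(a,b),.057) for a,b in zip(u,v)]); 
    h=cv2.convexHull(P[:,:2].astype(np.float32))[:,0]; c,rad=cv2.minEnclosingCircle(h)
    rc=ray(f,cen(r)[0],.02); print(n,"disc",c,rad,"red",rc,cen(r)); d=rc[:2]-c; print("dist",np.hypot(*d),"yaw",np.degrees(np.arctan2(d[1],d[0]))-75, "yellow",ray(f,cen(ye)[0],.057),cen(ye)[1])
    x0,y0,x1,y1=crop; C.append(cv2.resize(f["image"][y0:y1,x0:x1],(600,600) if 0 else (400,400),interpolation=cv2.INTER_CUBIC))
    W=cloud(f); print("handle-ish pts z .12-.14",)
    m=(W[...,2]>.115)&(W[...,2]<.14); m[:, :x0]=0;m[:,x1:]=0;m[:y0]=0;m[y1:]=0
    k,l,s,cc=cv2.connectedComponentsWithStats(m.astype(np.uint8))
    for i in range(1,k):
        if s[i,4]>3: print(s[i],W[l==i].mean(0).round(3))
cv2.imwrite("pics/crop.png",np.hstack(C))
E
```

```text
top disc (0.565984308719635, 0.07421012967824936) 0.07494186609983444 red [0.47792251 0.12042109 0.02      ] ((np.float64(207.0731707317073), np.float64(224.609756097561)), 41)
dist 0.09945015575852165 yaw 77.31148742303017 yellow [0.50969077 0.00099011 0.057     ] 36
handle-ish pts z .12-.14
[259 214   4   1   4] [ 0.505 -0.057  0.133]
[224 232   7   7  45] [0.441 0.048 0.13 ]
side disc (0.5551272034645081, 0.06480889022350311) 0.08258268982172012 red [0.47866957 0.11801528 0.02      ] ((np.float64(198.72340425531914), np.float64(223.70212765957447)), 47)
dist 0.09314875403040584 yaw 70.16618272357294 yellow [ 0.51287849 -0.00300832  0.057     ] 56
handle-ish pts z .12-.14
[273 115   5   4  17] [0.947 0.039 0.128]
[286 116   6   7  34] [ 0.948 -0.009  0.128]
[300 118   6   8  37] [ 0.948 -0.059  0.127]
[272 161   7   8  45] [ 0.686 -0.046  0.128]
[245 191  31  19 203] [ 0.518 -0.058  0.128]
[210 209   9  10  72] [0.435 0.042 0.126]
[303 232   7  10  40] [ 0.435 -0.212  0.126]
[301 235   3   4   5] [ 0.44  -0.199  0.117]
```

View pics/crop.png

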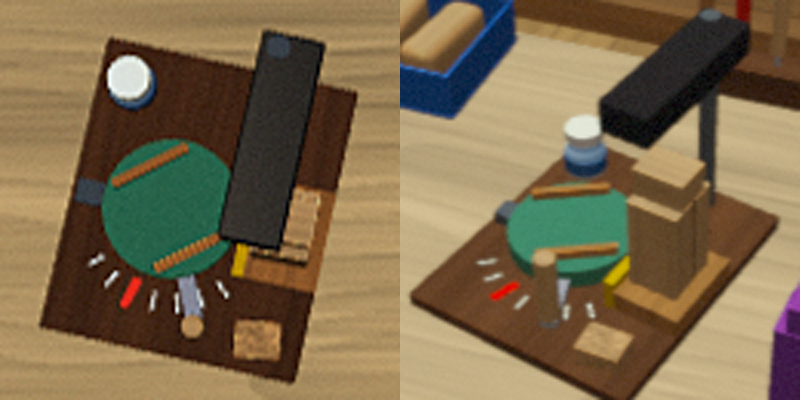

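The crops show the red mark at about (131,292) in the left one, with the handle 2–3 clicks counterclockwise of it. The pale blank stands on the ledge behind the yellow stop, under the lamp. I'll fit the board and the blank next.

```bash
python3 - <<'E'
from h import *
f=dict(np.load("top0.npz")); W=cloud(f)
hsv=cv2.cvtColor(f["image"],cv2.COLOR_BGR2HSV)
# board: points above bench, convex hull, at z plane .02
m=(W[...,2]>.012)&(W[...,2]<.03); k=np.zeros_like(m); k[135:262,170:290]=1; m=(m&k).astype(np.uint8)
n,l,s,c=cv2.connectedComponentsWithStats(m); i=1+s[1:,4].argmax(); m=l==i
v,u=np.nonzero(m); P=np.array([ray(f,(a,b),.02)[:2] for a,b in zip(u,v)],np.float32)
r=cv2.minAreaRect(P); B=cv2.boxPoints(r); print("board",r,B.round(4).tolist())
# yaw: edge of length .285 is stand x
e=[B[1]-B[0],B[2]-B[1]]; e=min(e,key=np.linalg.norm); e=e*np.sign(e[1]); yaw=np.arctan2(e[1],e[0]); print("yaw",np.degrees(yaw),[np.linalg.norm(x) for x in(B[1]-B[0],B[2]-B[1])])
R=np.array([[np.cos(yaw),-np.sin(yaw)],[np.sin(yaw),np.cos(yaw)]])
o=np.array(r[0])-R@[-.0275,-.01]; print("origin from board",o)
# rails
for n in("top","side"):
    f=dict(np.load(n+"0.npz")); W=cloud(f); L=W.copy(); L[...,:2]=(W[...,:2]-o)@R; np.save("L_"+n,L)
    q=(L[...,2]>.062)&(L[...,2]<.076)&(np.hypot(L[...,0],L[...,1])<.08)
    p=L[q]; 
    for sg in(1,-1):
        k=p[(p[:,1]+p[:,0]*-.7)*sg>0]
        if len(k)>5: (vx,vy,x,y)=cv2.fitLine(k[:,:2].astype(np.float32),2,0,.01,.01)[:,0]; print(n,"rail",len(k),np.degrees(np.arctan2(vy,vx)),x,y)
    hm=(np.abs(L[...,2]-.13)<.006)&(np.hypot(L[...,0]+0,L[...,1])<.15)&(L[...,1]>.07); p=L[hm]; print("handle",len(p),p.mean(0),np.degrees(np.arctan2(*p.mean(0)[1::-1]))-75)
    for lo,hi in((.06,.15),(.165,.188),(.189,.205)):
        b=L[(L[...,2]>lo)&(L[...,2]<hi)&(L[...,0]>-.18)&(L[...,0]<-.07)&(abs(L[...,1])<.07)]
        if len(b)>8: rr=cv2.minAreaRect((b[:,:2]*1000).astype(np.float32)); print("blank",lo,len(b),np.percentile(b,[1,99],axis=0).round(4).tolist(),rr)
E
```

```text
board ((0.5715383291244507, 0.046779319643974304), (0.28517088294029236, 0.3322737216949463), 78.00740051269531) [[0.37940001487731934, -0.05820000171661377], [0.7044000029563904, -0.12720000743865967], [0.763700008392334, 0.1517000049352646], [0.43869999051094055, 0.2207999974489212]]
yaw 78.0074 [np.float32(0.33227372), np.float32(0.28517088)]
origin from board [0.56747068 0.07575697]
top rail 127 23.338057 -0.019503187 0.036046445
top rail 152 34.412502 0.021868058 -0.033664983
handle 42 [-0.05369901  0.11870179  0.12952681] 39.34132399860283
blank 0.06 48 [[-0.1528, 0.0237, 0.0606], [-0.0745, 0.0496, 0.1454]] ((-111.6178970336914, 39.32178497314453), (27.978214263916016, 84.57173156738281), 87.39959716796875)
blank 0.165 9 [[-0.1534, 0.0207, 0.1656], [-0.102, 0.0332, 0.1738]] ((-127.16194152832031, 29.40378189086914), (54.98847579956055, 11.72750473022461), 11.516641616821289)
blank 0.189 146 [[-0.1542, -0.0238, 0.1903], [-0.1264, 0.0212, 0.2031]] ((-140.48956298828125, -1.6717357635498047), (46.02348327636719, 28.684301376342773), 89.17082977294922)
side rail 97 36.7374 -0.04445003 0.03656518
side rail 102 37.983337 0.02413737 -0.03837035
handle 53 [-0.05946907  0.120922    0.12876132] 41.18781882038802
blank 0.06 717 [[-0.161, -0.0335, 0.061], [-0.0914, 0.0362, 0.1491]] ((-128.14833068847656, 16.68221664428711), (105.12118530273438, 63.95798873901367), 29.68698501586914)
blank 0.165 178 [[-0.1605, -0.0244, 0.1657], [-0.0997, 0.0243, 0.1875]] ((-139.72691345214844, 11.852100372314453), (73.98117065429688, 40.837066650390625), 37.6291618347168)
blank 0.189 283 [[-0.16, -0.0252, 0.1893], [-0.1004, 0.0234, 0.1979]] ((-130.20411682128906, -0.6874885559082031), (49.724159240722656, 61.88737869262695), 88.98905944824219)
```

```bash
cat >> h.py <<'E'
from scipy.spatial.transform import Rotation as Ro
YAW=np.radians(77.8); O=np.array([.5668,.0752])
def S2W(p):
    c,s=np.cos(YAW),np.sin(YAW); return np.array([O[0]+c*p[0]-s*p[1],O[1]+s*p[0]+c*p[1],p[2]])
def quat(z,y):  # stand-frame tool axes -> world wxyz
    z=np.array(z,float);z/=np.linalg.norm(z);y=np.array(y,float);y-=z*(y@z);y/=np.linalg.norm(y)
    R=Ro.from_euler('z',YAW)*Ro.from_matrix(np.stack([np.cross(y,z),y,z],1)); q=R.as_quat(); return q[[3,0,1,2]]
def handle(th,z,sg=1,r=.13):
    a=th+np.radians(75); return S2W([r*np.cos(a),r*np.sin(a),z]),quat([0,0,-1],[-sg*np.sin(a),sg*np.cos(a),0])
def push(x,z,al,sg=1,y=0.,flat=True):  # tool slanted al below horizontal, fingers closing along stand y (flat) 
    d=[np.cos(al),0,-np.sin(al)]; return S2W([x,y,z]),quat(d,[0,sg,0] if flat else [sg*np.sin(al),0,sg*np.cos(al)])
E
python3 - <<'E'
from h import *
from rig import manip
np.set_printoptions(precision=3,suppress=True)
f=dict(np.load("top0.npz"));W=cloud(f); L=np.load("L_top.npy")
for n,lo,hi in(("orange",(5,150,80),(17,255,255)),("purple",(125,80,40),(160,255,255))):
    b=(295,150,330,245); p=W[mask(f,lo,hi,b)>0]; q=L[mask(f,lo,hi,b)>0]; print(n,len(p),np.nanpercentile(p,[1,99],axis=0),np.nanpercentile(q,[1,99],axis=0))
p=L[(L[...,2]>.2)&(np.abs(L[...,0])<.3)&(np.abs(L[...,1])<.25)]; print("lamp",np.percentile(p,[1,99],axis=0))
print(manip.read_joints())
for sg in(1,-1):
    for d in(40,0): print("handle",sg,d,manip.ik(*handle(np.radians(d),.085,sg)))
    for fl in(True,False):
        for al in(20,30,40): print("push",sg,fl,al,manip.ik(*push(-.17,.16,np.radians(al),sg,0,fl)),manip.ik(*push(-.08,.17,np.radians(al),sg,0,fl)))
E
```

```text
orange 465 [[ 0.604 -0.25   0.   ]
 [ 0.676 -0.18   0.157]] [[-0.309 -0.166  0.   ]
 [-0.236 -0.095  0.157]]
purple 426 [[ 0.433 -0.261  0.037]
 [ 0.491 -0.191  0.157]] [[-0.355  0.011  0.037]
 [-0.281  0.071  0.157]]
lamp [[-0.127 -0.161  0.258]
 [-0.068  0.036  0.284]]
[ 1.056  0.053  1.402 -0.     1.689 -0.07 ]
handle 1 40 [ 0.022 -0.081  1.83  -0.     1.392  1.369]
handle 1 0 [ 0.212  0.001  1.751 -0.     1.39   2.257]
push 1 True 20 [-0.695  0.46   1.454  1.058  1.871  2.633] [-0.551  0.37   1.55   1.121  1.748  2.692]
push 1 True 30 [-0.664  0.377  1.463  0.929  1.804  2.672] [-0.516  0.293  1.546  0.983  1.687  2.756]
push 1 True 40 [-0.619  0.302  1.47   0.795  1.74   2.722] [-0.467  0.229  1.536  0.838  1.636  2.83 ]
push 1 False 20 [-0.695  0.46   1.454  1.058  1.871 -2.079] [-0.551  0.37   1.55   1.121  1.748 -2.021]
push 1 False 30 [-0.664  0.377  1.463  0.929  1.804 -2.04 ] [-0.516  0.293  1.546  0.983  1.687 -1.956]
push 1 False 40 [-0.619  0.302  1.47   0.795  1.74  -1.991] [-0.467  0.229  1.536  0.838  1.636 -1.882]
handle -1 40 [ 0.022 -0.081  1.83  -0.     1.392 -1.773]
handle -1 0 [ 0.212  0.001  1.751 -0.     1.39  -0.885]
push -1 True 20 [-0.695  0.46   1.454  1.058  1.871 -0.509] [-0.551  0.37   1.55   1.121  1.748 -0.45 ]
push -1 True 30 [-0.664  0.377  1.463  0.929  1.804 -0.469] [-0.516  0.293  1.546  0.983  1.687 -0.385]
push -1 True 40 [-0.619  0.302  1.47   0.795  1.74  -0.42 ] [-0.467  0.229  1.536  0.838  1.636 -0.312]
push -1 False 20 [-0.695  0.46   1.454  1.058  1.871  1.062] [-0.551  0.37   1.55   1.121  1.748  1.121]
push -1 False 30 [-0.664  0.377  1.463  0.929  1.804  1.101] [-0.516  0.293  1.546  0.983  1.687  1.185]
push -1 False 40 [-0.619  0.302  1.47   0.795  1.74   1.151] [-0.467  0.229  1.536  0.838  1.636  1.259]
```

```bash
python3 - <<'E'
from h import *
from rig import manip,grab_frame
np.set_printoptions(precision=3,suppress=True)
th=np.radians(40)
p,q=handle(th,.19,-1); manip.move_pose(p,q)
p,q=handle(th,.085,-1); print(manip.servo_line(p,feed=.08,force_limit=6))
manip.command_gripper(.024,20); print("w",manip.read_width(),manip.read_tool_pos(),p)
for d in(32,24,16,8,0,-1):
    p,q=handle(np.radians(d),.085,-1); manip.servo_line(p,feed=.06,attitude=q); print(d,manip.read_wrist_force())
manip.wait(.3); manip.command_gripper(.06); manip.wait(.5)
f=grab_frame("top"); np.savez("top1.npz",**f); cv2.imwrite("pics/top1.png",cv2.resize(f["image"][125:265,165:325],(800,700))[:600])
p,q=handle(0,.19,-1); manip.servo_line(p,feed=.1)
f=grab_frame("wrist"); np.savez("w1.npz",**f,pos=manip.read_tool_pos(),rot=manip.read_tcp_rot()); f2=grab_frame("side")
cv2.imwrite("pics/ws1.png",np.hstack([cv2.resize(f["image"],(400,300)),cv2.resize(f2["image"][115:265,150:350],(400,300))])); np.savez("side1.npz",**f2)
print(manip.read_time())
E
```

```text
False
w 0.024044267212921928 [0.44  0.046 0.085] [0.44  0.046 0.085]
32 [ 2.425  9.416 -1.963]
24 [ 2.631  3.501 -1.063]
16 [ 2.712  4.791 -0.242]
8 [ 4.955  2.628 -1.725]
0 [-0.166 -1.972  1.124]
-1 [-3.877 -9.022  3.234]
9.0083
```

View pics/ws1.png

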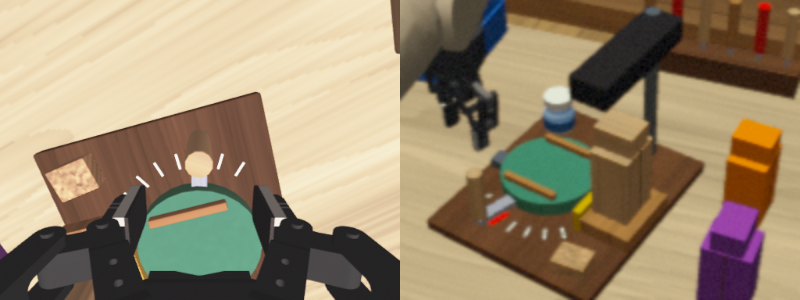

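The wrist and side views show the cradle turned, with the handle (side crop 475,190) near the red mark (497,218) and the blank still standing. I'll measure the angle with the arm clear, on the way to the push side.

```bash
python3 - <<'E'
from h import *
from rig import manip,grab_frame
np.set_printoptions(precision=3,suppress=True)
q=handle(0,.3,-1)[1]
manip.move_pose([.33,-.15,.40],q)
def meas(f):
    W=cloud(f);L=W.copy();c,s=np.cos(YAW),np.sin(YAW);L[...,:2]=(W[...,:2]-O)@np.array([[c,-s],[s,c]])
    p=L[(np.abs(L[...,2]-.13)<.006)&(np.hypot(L[...,0],L[...,1])<.16)&(L[...,1]>.07)]; print("handle",len(p),p.mean(0),np.degrees(np.arctan2(*p.mean(0)[1::-1]))-75)
    p=L[(L[...,2]>.062)&(L[...,2]<.076)&(np.hypot(L[...,0],L[...,1])<.08)]
    for sg in(1,-1):
        k=p[p[:,1]*sg>0]
        if len(k)>5: a=cv2.fitLine(k[:,:2].astype(np.float32),2,0,.01,.01)[:,0]; print("rail",len(k),np.degrees(np.arctan2(a[1],a[0])),a[2:])
    for lo,hi in((.165,.188),(.189,.205)):
        b=L[(L[...,2]>lo)&(L[...,2]<hi)&(L[...,0]>-.18)&(L[...,0]<-.07)&(abs(L[...,1])<.07)]
        if len(b)>8: print("blank",len(b),np.percentile(b,[2,98],axis=0).ravel())
for n in("top","side"):
    f=grab_frame(n); np.savez(n+"2.npz",**f); print(n); meas(f)
f=dict(np.load("top2.npz"));cv2.imwrite("pics/top2.png",cv2.resize(f["image"][130:260,165:295],(600,600),interpolation=cv2.INTER_CUBIC))
print(manip.read_time(),manip.read_joints())
E
```

```text
top
handle 36 [0.034 0.124 0.13 ] -0.400319410231603
rail 155 0.8183067 [-0.001  0.041]
rail 156 5.3687053 [ 0.001 -0.044]
blank 10 [-0.153 -0.024  0.165 -0.109  0.032  0.186]
blank 146 [-0.153 -0.024  0.19  -0.126  0.02   0.2  ]
side
handle 48 [0.028 0.127 0.129] 2.6464143839206002
rail 110 -0.4074755 [-0.007  0.052]
rail 89 -3.089382 [-0.004 -0.049]
blank 182 [-0.16  -0.023  0.165 -0.101  0.022  0.187]
blank 284 [-0.159 -0.024  0.19  -0.101  0.022  0.198]
10.5083 [-0.527 -0.364  1.438  0.     2.07  -1.624]
```

View pics/top2.png

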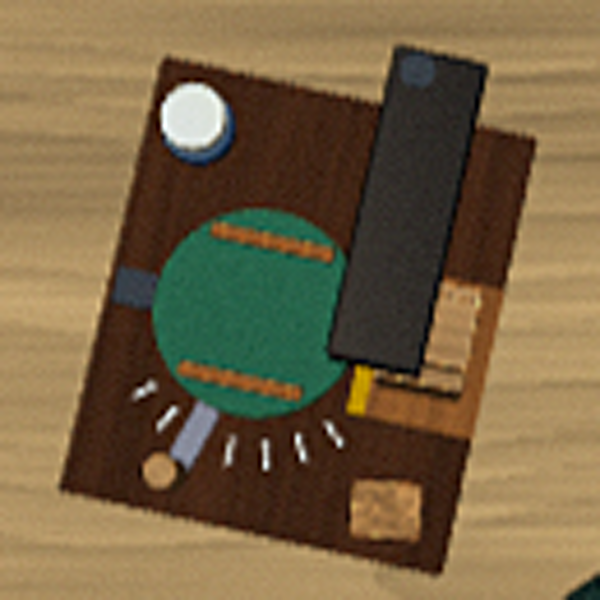

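The top view shows the handle (160,470) and its arm covering the red mark, both rails parallel to the board, and the blank still standing. Next I push it over.

```bash
cat >> h.py <<'E'
def push2(x,z,al=30,az=10,y=-.002):
    a,b=np.radians([al,az]); d=[np.cos(a)*np.cos(b),np.cos(a)*np.sin(b),-np.sin(a)]
    return S2W([x,y,z]),quat(d,[np.sin(b),-np.cos(b),0])
E
python3 - <<'E'
from h import *
from rig import manip,grab_frame
np.set_printoptions(precision=3,suppress=True)
for a in((-.21,.30),(-.19,.155),(-.095,.155)): print(manip.ik(*push2(*a)))
manip.command_gripper(0)
manip.move_pose(*push2(-.21,.30))
manip.servo_line(push2(-.20,.155)[0],feed=.12)
f0=manip.read_wrist_force()
for x in(-.165,-.15,-.14,-.13,-.12):
    manip.servo_line(push2(x,.155)[0],feed=.04,force_limit=12); print(x,manip.read_wrist_force()-f0,manip.read_tool_pos())
f=grab_frame("side"); g=grab_frame("wrist")
cv2.imwrite("pics/p3.png",np.hstack([cv2.resize(f["image"][90:290,130:370],(400,333)),cv2.resize(g["image"],(400,333))])); print(manip.read_time())
E
```

```text
[-0.685  0.395  1.147  0.959  2.136 -0.333]
[-0.656  0.503  1.306  0.863  1.949 -0.55 ]
[-0.512  0.429  1.406  0.921  1.824 -0.479]
-0.165 [ 0.776 -0.346 -1.901] [ 0.534 -0.087  0.155]
-0.15 [ 0.924 -1.007 -1.58 ] [ 0.537 -0.072  0.155]
-0.14 [ 0.082 -0.875 -2.288] [ 0.539 -0.062  0.155]
-0.13 [ 0.514 -0.25  -0.884] [ 0.541 -0.052  0.155]
-0.12 [ 0.224 -0.561 -0.661] [ 0.543 -0.042  0.155]
16.4917
```

View pics/p3.png

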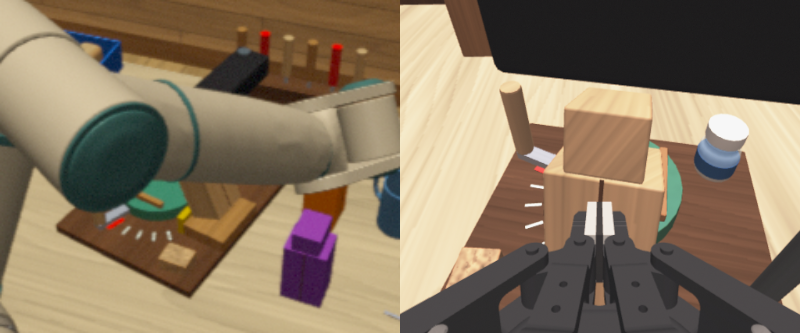

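The blank is tipping straight and the fingers are clear of the lamp. I continue.

```bash
python3 - <<'E'
from h import *
from rig import manip,grab_frame
np.set_printoptions(precision=3,suppress=True)
for x in(-.11,-.103,-.097,-.092):
    manip.servo_line(push2(x,.155)[0],feed=.03,force_limit=12)
    manip.wait(.3); print(x,manip.read_wrist_force())
manip.wait(.4)
manip.servo_line(push2(-.20,.175)[0],feed=.12)
manip.servo_line(push2(-.22,.30)[0],feed=.15)
manip.move_pose([.33,-.2,.40],handle(0,.3,-1)[1])
c,s=np.cos(YAW),np.sin(YAW)
ims=[]
for n in("top","side"):
    f=grab_frame(n); np.savez(n+"4.npz",**f); L=cloud(f); L[...,:2]=(L[...,:2]-O)@np.array([[c,-s],[s,c]])
    p=L[(np.abs(L[...,2]-.117)<.008)&(np.abs(L[...,1])<.08)&(np.abs(L[...,0])<.15)]
    print(n,len(p),np.percentile(p,[2,98],axis=0).ravel())
    p=L[(np.abs(L[...,2]-.13)<.005)&(np.hypot(L[...,0],L[...,1])<.16)&(L[...,1]>.09)]; print("handle",len(p),np.degrees(np.arctan2(*p.mean(0)[1::-1]))-75)
    ims.append(cv2.resize(f["image"][115:265,160:310],(400,400),interpolation=cv2.INTER_CUBIC))
cv2.imwrite("pics/p4.png",np.hstack(ims)); print(manip.read_time())
E
```

```text
-0.11 [ 0.444 -0.565  0.057]
-0.103 [ 0.022 -0.548 -0.442]
-0.097 [-1.415 -0.426 -0.946]
-0.092 [ 0.939 -0.295  0.226]
top 567 [-0.104 -0.036  0.111  0.028  0.032  0.123]
handle 39 -0.4658119518907142
side 868 [-0.124 -0.036  0.11   0.022  0.034  0.12 ]
handle 46 2.690956316444087
23.0417
```

View pics/p4.png

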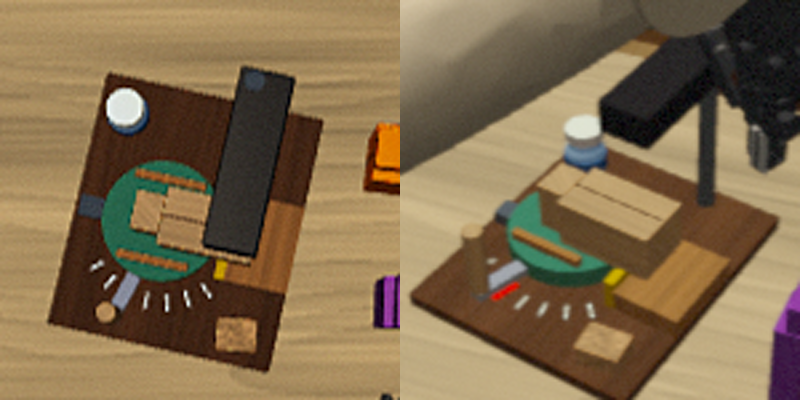

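The blank lies flat between the rails with its foot about 30 mm before the stop's near edge, and the cradle is still on the mark. The arm is clear, so I hand in.

```bash
python3 -c "
from rig import manip
print(manip.finish_job())"
```

```text
the job is handed in; nothing more can be done
None
```

I turned the cradle to the click at the red mark and tipped the blank over the stop; it lies flat between the rails with its foot about 30 mm before the stop's near edge, and I handed the job in at about 23 s; no verdict came back.

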